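# Hold the right pin punch on a proud pin

### The job

Take the spring-nosed pin punch whose nose is the same 14 mm diameter as the steel pin in the sloping plank (the middle size of the three in the rack) and leave the other two in the rack. Set its nose centred on the pin's end, with the punch square to the sloping face of the plank, and press gently until the sprung nose has gone about half-way (5 mm) in. Keep holding it still like that, ready for the mallet: the program finishes while holding, the punch is not put down or let go.

Things in the scene. Friction and masses are not known exactly. Their poses are not given: they have to be found in the camera images.
- punch_small_grip (a point): centre of the round ribbed barrel (16 mm diameter, 60 mm long, z from -30 to +30) of the small spring-nosed pin punch, about 140 g. z runs from nose to cap (up in the rack), yaw arbitrary. Along z from here: tip of the 8 mm nose -86, lower end of the 24 mm sleeve -70, 38 mm collar -36 to -30, top of the 19 mm cap +38 mm.
- punch_middle_grip (a point): centre of the round ribbed barrel (24 mm diameter, 60 mm long, z from -30 to +30) of the middle spring-nosed pin punch, about 220 g. z runs from nose to cap (up in the rack), yaw arbitrary. Along z from here: tip of the 14 mm nose -86, lower end of the 24 mm sleeve -70, 38 mm collar -36 to -30, top of the 27 mm cap +38 mm. This is the one that matches the pin.
- punch_large_grip (a point): centre of the round ribbed barrel (32 mm diameter, 60 mm long, z from -30 to +30) of the large spring-nosed pin punch, about 320 g. z runs from nose to cap (up in the rack), yaw arbitrary. Along z from here: tip of the 20 mm nose -86, lower end of the 24 mm sleeve -70, 38 mm collar -36 to -30, top of the 35 mm cap +38 mm.
- punch_middle_nose (a joint): how far the nose of the middle punch is pushed up into its sleeve, in m: 0 sprung out, 0.010 bottomed. The spring starts moving at about 2 N and takes 0.6 N more per mm (about 5 N at 5 mm, 8 N at 10 mm).
- pin_end (a point): centre of the flat end of the bright 14 mm steel pin, 4 mm proud of the middle of the sloping plank, where two pencil lines cross. z: outward normal of the plank's face, 20 degrees off vertical, leaning to the low front; x: up the slope; y: along the plank (240 x 100 mm, a 30 mm counterbore 75 mm to each side of the pin). Nothing near the pin stands above the face.
- rack: wooden rack fixed to the table, 76 (x) by 250 (y) by 60 mm high; origin at the centre of its underside, z up. Three 26.5 mm through-holes at y = -80, 0, +80 mm in its 12 mm top board hold the punches in any order, nose down, resting on their collars: barrel centre 96 mm, nose tip 10 mm above the table. They lift out straight up; the nose clears the board after 50 mm.
- jig: plywood jig carrying the sloping plank, fixed to the table, 150 (x) by 270 mm (y), highest edge (at the back, +x) about 98 mm; origin at the centre of its underside, z up, low front edge towards -x.
- punch_middle: the middle punch as a whole; origin at the point of its sprung-out nose tip, z towards the cap.
- punch_middle_tip (a point): centre of the flat nose end of the middle punch; moves with the sprung nose; z towards the cap.
Things that resemble listed ones, but are neither listed nor needed, are in the scene too. Leave any blue or red look-alike of the punch_middle alone.

How it is judged:
On the way:
1. the middle punch is lifted out of the rack in the fingers (height (world z) of punch_middle_tip above 0.055 m and contact force between the fingers and punch_middle above 1 N and contact force between punch_middle and rack below 0.05 N), for 0.2 s.
At the end, for the whole second after the job is handed in: Middle punch in the fingers, cap uppermost, still; its nose end within 6 mm of the pin end's centre, axis within 8 degrees of the plank's normal, nose pushed in 2.5 to 7.5 mm, 1.5 to 12 N on the pin, clear of the rack; the other two punches within 20 mm of where they stood (distance between punch_middle_tip and pin_end below 0.006 m and angle between the z axis of punch_middle_tip and the z axis of pin_end, either way round below 0.14 rad and angle between punch_middle_tip's own z axis and vertical below 0.8 rad and value of joint punch_middle_nose between 0.0025 and 0.0075 m and contact force between punch_middle and jig between 1.5 and 12 N and contact force between the fingers and punch_middle above 1 N and contact force between punch_middle and rack below 0.05 N and linear speed of punch_middle below 0.02 m/s and distance of each of punch_small_grip, punch_large_grip from where it was at the start of the episode below 0.02 m); the arm keeps its last pose, push and grip.
It fails at once if a wrong punch is pulled out of the rack (distance of any of punch_small_grip, punch_large_grip from where it was at the start of the episode above 0.03 m).
It fails at once if the punch is rammed against the plank (over 30 N) (contact force between punch_middle and jig above 30 N).
It also fails if it takes over 38 s, if anything falls off the work surface, if the arm or the gripper's body presses on something with over 40 N, if the wrist force passes 120 N, or if a joint passes its speed limit or range.

### The arm

A 6-joint arm with a two-finger parallel gripper is mounted at the origin on the work surface. World frame = base frame: x ahead of the robot, y to its left, z up, the work surface at z = 0. Lengths are in m, angles in rad, forces in N, time in s.
With the tool pointing down it reaches from about 0.3 to 0.95 m from the base axis. Payload 3.1 kg.
Tool frame: the origin (TCP) lies at the very end of the fingers, on their centre line; the grasp point (between the pads) lies 19 mm behind it; z points along the fingers, y is the direction in which the jaws open and shut (so a half turn about z gives the same grasp; the last joint's range is limited). The gripper opens to 85 mm and grips with 20 to 120 N. Pads are 22 mm wide; open, the fingers measure 114 mm over their backs; the gripper's body (76 mm by 85 mm) begins 54 mm behind the grasp point. The pads swing forward as they close: fully open they stand 13 mm farther back than shut.
Start: joints at [-1.403, 0.308, 1.634, -0, 1.2, -0.07], TCP at [0.147, -0.607, 0.204] pointing down, gripper open.
Joint ranges: [-3.06, 3.06], [-0.79, 1.96], [0.05, 2.63], [-1.19, 4.34], [0.05, 2.64], [-2.94, 2.94]. Speed limits (rad/s): [2.79, 2.79, 3.14, 3.14, 3.14, 3.14].

### API

Orientations are given as a unit quaternion [x, y, z, w].
In Python, from bench import get_obs, get_image, close_job, find_in, cut_out gives the robot as it stands.
- The arm moves only by the tool jog_arm, never from a script. Its argument "rows" is a list of rows, each a list of 3 entries, a list of its own where there are three numbers: the shift along the tool's x, y, z in m, then the turn, a rotation vector about the tool's x, y, z in degrees, then the closure, from -1 (fully open) to 1 (shut), so that 0 is half open. In form: [[[x, y, z], [ax, ay, az], hand], ...]. A call has 1 to 12 rows; each row shifts and turns the commanded pose from where the row before left it, along the tool's axes as they then stand; what a row does not reach is not made up. A row lasts 1/8 s, in which the tool goes at most 62.5 mm and 10.7 degrees, less where a joint would pass 70% of its speed; a pose out of reach is approached as far as the arm can. A call is refused whole if a number of a shift passes 0.0625 or a number of a turn 10.7, either way. A call with a gripper value outside its range is refused whole. The fingers move at their own pace and stop on an object; "squeeze" is the grip in N (left out, the last holds). Time passes only in rows, so rows that do not move let the fingers close. It gives the time, the measured TCP pose, the force and the opening at its end, in the units of the state.
- get_obs(): the state, without advancing time (a new reading comes with each control period).
- get_image(name): name is "scene" or "top"; returns a dict with "img" (384x512x3 uint8, blue, green, red), "mtx" (3x3 intrinsics, pixels), "D" ([k1, k2, p1, p2, k3] as OpenCV has them; the pictures are not rectified), "pose" (4x4, takes a point from camera to world coordinates). Camera axes: x right, y up, looking along -z (the intrinsics and any distortion apply to the point x, -y, -z); pixel columns grow to the right and rows downward; lengths in m; the calibration is good to about 2 mm. A picture is of the moment at which its call begins. There is no depth.
- close_job(): hands the job in, once; it reports no verdict.
Trained networks look in a picture, given as the dict that the camera call returned (one of the last four; its "shot" number tells which), for a name from the list of things; names that differ only in an ending like _2 or _b are one class to them, and where a whole thing is asked for, a point or a joint stands for the part that bears it (a point fixed in the world has none). Each returns a list of dicts, best first, with "p" (0 to 1); they miss things now and then, are a little off and sometimes report something else, mostly with a low value. They report only what shows in the picture. A call takes as long as a camera call. They do not tell look-alikes from the thing itself.
- find_in(name, picture): "point" ([x, y, z] in m, in the coordinates of the camera as it stood for that picture, good to about 4 mm: the middle of the surface that is visible of it).
- cut_out(name, picture): "mask" (384x512 bool, what is visible of it).
The state is a dict: "clock": time; "qpos": joint angles; "qvel": joint speeds; "joint_torque": joint torques, N m; "tool_pos": TCP position; "ee_rot": TCP orientation; "force": force on the tool from outside, world axes, zero at the start; "wrist_torque": the same for the moment, N m; "grip_width": finger opening in m.
Only numpy, scipy, OpenCV 4.12 (cv2) and the standard library are available. Lean on these libraries where they do the work, as an engineer would, in place of code of your own. Each camera call takes 0.05 s, during which the arm holds its last target.

## Working session

There is one attempt and no reset: what is moved stays moved. The work goes in short steps, Python scripts to look and compute and a tool call to move; the robot and the scene stay as the last step left them, time stands still between calls to the robot, and variables do not carry over. Pictures are saved under pics/ and viewed, and the job is handed in when it is done.

Besides the shell and the picture viewer there is one more tool, called after ">>>" in YAML: its name, and indented under it one key for each argument. jog_arm: Moves the arm, as the interface text tells. Its arguments: {"type":"object","properties":{"rows":{"type":"array"},"squeeze":{"type":"number"}},"required":["rows"]}

```bash
ls; mkdir -p pics; python3 - <<'E'
from bench import *
import cv2,numpy as np
o=get_obs()
for k,v in o.items(): print(k,np.round(v,4))
for n in("scene","top"):
    p=get_image(n); cv2.imwrite(f"pics/{n}0.png",p["img"]); print(n,p["shot"],p["mtx"].round(1).tolist(),np.round(p["D"],4),p["pose"].round(4).tolist())
    for t in("punch_small_grip","punch_middle_grip","punch_large_grip","pin_end","rack","jig","punch_middle"):
        for d in find_in(t,p)[:4]:
            c=np.array(d["point"]); w=p["pose"][:3,:3]@c+p["pose"][:3,3]
            px,_=cv2.projectPoints(np.array([[c[0],-c[1],-c[2]]]),np.zeros(3),np.zeros(3),p["mtx"],np.array(p["D"],float))
            print(t,round(d["p"],2),w.round(4),px.ravel().round(0))
E
```

```text
pics
clock 0.0
qpos [-1.4027  0.309   1.6352  0.      1.1997 -0.0697]
qvel [ 0.0001  0.0001  0.0016  0.0003 -0.002   0.0002]
joint_torque [-2.00000e-04 -4.15253e+01 -2.76668e+01 -3.00000e-04  1.01000e-02
  0.00000e+00]
tool_pos [ 0.1471 -0.6065  0.2026]
ee_rot [ 9.929e-01  1.186e-01 -1.000e-04 -1.200e-03]
force [ 0.5851 -0.0137  0.8261]
wrist_torque [-0.0256  0.0154  0.0492]
grip_width 0.0855
scene 1 [[462.3, 0.0, 254.1], [0.0, 462.3, 186.6], [0.0, 0.0, 1.0]] [-0.0318  0.      0.      0.      0.    ] [[0.4985, -0.6823, 0.5348, 1.0615], [0.8669, 0.3964, -0.3022, -0.2441], [-0.0058, 0.6142, 0.7891, 0.7716], [0.0, 0.0, 0.0, 1.0]]
punch_small_grip 0.8 [0.5188 0.2429 0.0801] [327. 122.]
punch_middle_grip 0.82 [0.5521 0.0874 0.0962] [273. 154.]
punch_middle_grip 0.71 [0.6488 0.1846 0.078 ] [342. 173.]
punch_middle_grip 0.61 [0.6673 0.0661 0.0764] [296. 206.]
punch_large_grip 0.75 [0.5378 0.1654 0.1076] [303. 131.]
pin_end 0.93 [ 0.6346 -0.208   0.069 ] [151. 260.]
rack 0.85 [0.5445 0.144  0.0581] [294. 154.]
jig 0.96 [ 0.6347 -0.207   0.0697] [152. 259.]
punch_middle 0.94 [0.6658 0.0672 0.
[... 243 characters left out ...]
[-0.0913  0.      0.      0.      0.    ] [[0.0153, 0.9951, -0.0981, 0.4816], [-0.9998, 0.0139, -0.0148, 0.0053], [-0.0134, 0.0983, 0.9951, 1.1753], [0.0, 0.0, 0.0, 1.0]]
punch_small_grip 0.5 [0.5129 0.2428 0.0618] [164. 231.]
punch_middle_grip 0.76 [0.5316 0.0853 0.1288] [228. 223.]
punch_middle_grip 0.76 [0.6361 0.187  0.0981] [187. 178.]
punch_large_grip 0.72 [0.5279 0.1629 0.1344] [193. 224.]
pin_end 0.69 [ 0.5914 -0.1883  0.0721] [346. 201.]
rack 0.79 [0.5285 0.158  0.0563] [200. 225.]
jig 0.86 [ 0.5921 -0.1869  0.0722] [345. 200.]
punch_middle 0.6 [0.6344 0.1808 0.0993] [189. 179.]
punch_middle 0.56 [0.652  0.0676 0.1069] [238. 171.]
punch_middle 0.47 [0.5357 0.0833 0.133 ] [229. 221.]
```

```bash
python3 - <<'E'
import cv2
a=cv2.imread("pics/scene0.png");cv2.imwrite("pics/s0c.png",cv2.resize(a[80:320,90:390],None,fx=2.5,fy=2.5,interpolation=cv2.INTER_CUBIC))
a=cv2.imread("pics/top0.png");cv2.imwrite("pics/t0c.png",cv2.resize(a[130:290,130:400],None,fx=2.9,fy=2.9,interpolation=cv2.INTER_CUBIC))
E
```

```text
(no output)
```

View pics/s0c.png

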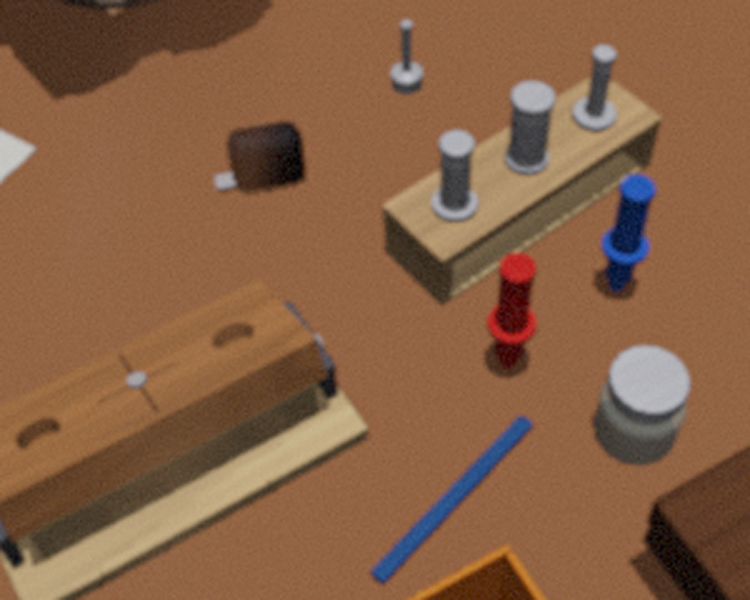

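View pics/t0c.png

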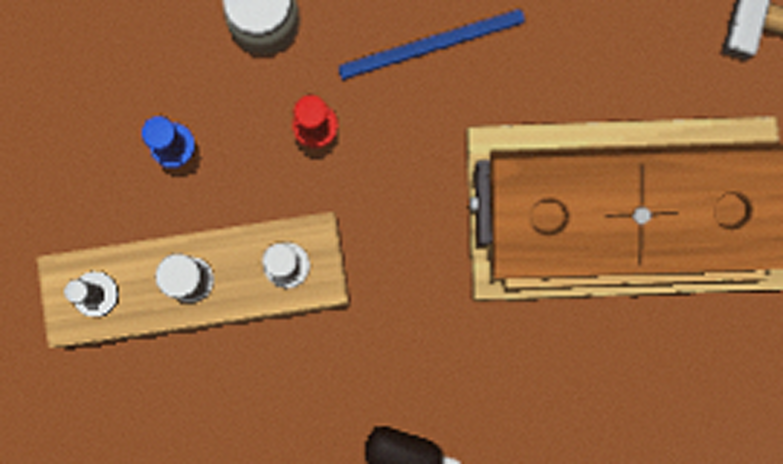

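```bash
cat > h.py <<'E'
import cv2,numpy as np,pickle
from bench import *
def snap(n,tag):
    p=get_image(n); cv2.imwrite(f"pics/{n}_{tag}.png",p["img"]); pickle.dump(p,open(f"{n}_{tag}.pkl","wb")); return p
def ray(p,uv):
    u=cv2.undistortPoints(np.array([[uv]],float),p["mtx"],np.array(p["D"],float)).ravel()
    P=np.array(p["pose"]); d=P[:3,:3]@np.array([u[0],-u[1],-1]); return P[:3,3],d/np.linalg.norm(d)
def tri(ps,uvs):
    A=np.zeros((3,3));b=np.zeros(3);R=[ray(p,u) for p,u in zip(ps,uvs)]
    for o,d in R:
        M=np.eye(3)-np.outer(d,d);A+=M;b+=M@o
    x=np.linalg.solve(A,b); return x,[np.linalg.norm((np.eye(3)-np.outer(d,d))@(x-o)) for o,d in R]
def onz(p,uv,z):
    o,d=ray(p,uv); return o+d*(z-o[2])/d[2]
def proj(p,X):
    P=np.array(p["pose"]); c=(np.atleast_2d(X)-P[:3,3])@P[:3,:3]
    return cv2.projectPoints(c*[1,-1,-1],np.zeros(3),np.zeros(3),p["mtx"],np.array(p["D"],float))[0].reshape(-1,2)
E
python3 - <<'E'
from h import *
for n,(x0,x1,y0,y1) in {"scene":(115,185,205,265),"top":(315,390,180,230)}.items():
    p=snap(n,"1"); a=p["img"][y0:y1,x0:x1]
    cv2.imwrite(f"pics/{n}_pin.png",cv2.resize(a,None,fx=10,fy=10,interpolation=cv2.INTER_NEAREST))
    s=a.astype(int); m=(s.min(2)>110)
    k,l,st,c=cv2.connectedComponentsWithStats(m.astype(np.uint8))
    for i in range(1,k):
        if st[i,4]>5: print(n,st[i],c[i]+[x0,y0])
p=pickle.load(open("scene_1.pkl","rb"));cv2.imwrite("pics/s_rack.png",cv2.resize(p["img"][90:205,235:360],None,fx=5,fy=5,interpolation=cv2.INTER_NEAREST))
p=pickle.load(open("top_1.pkl","rb"));cv2.imwrite("pics/t_rack.png",cv2.resize(p["img"][195:255,140:255],None,fx=6.5,fy=6.5,interpolation=cv2.INTER_NEAREST))
E
```

```text
scene [25 24  9  6 36] [144.02777778 231.22222222]
top [0 0 8 1 8] [318.5 180. ]
top [33 22  6  5 24] [350.875      203.83333333]
top [13 47  6  1  6] [330.5 227. ]
top [44 46  6  1  6] [361.5 226. ]
top [28 48 47  2 74] [369.64864865 228.63513514]
```

View pics/scene_pin.png

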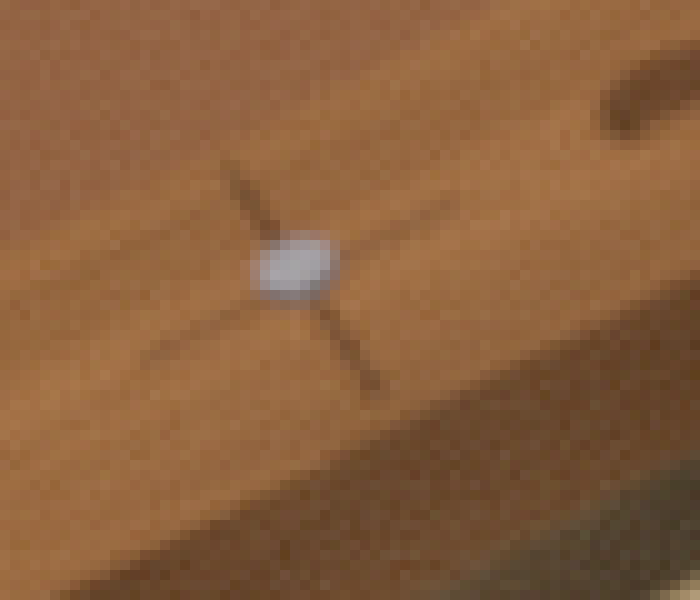

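View pics/top_pin.png

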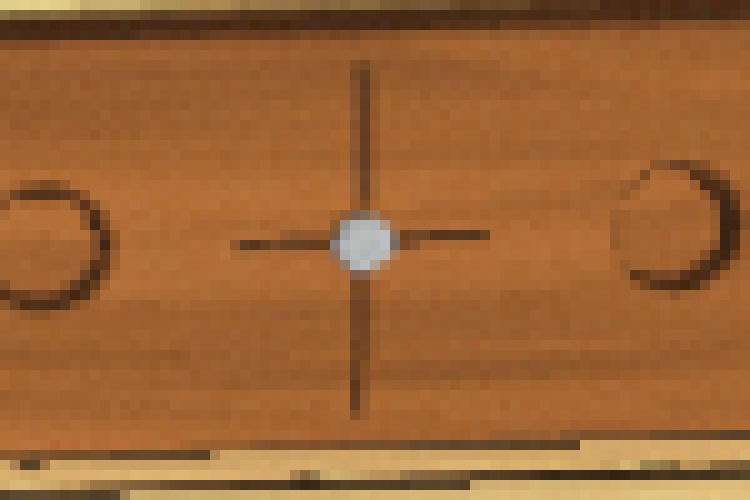

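View pics/s_rack.png

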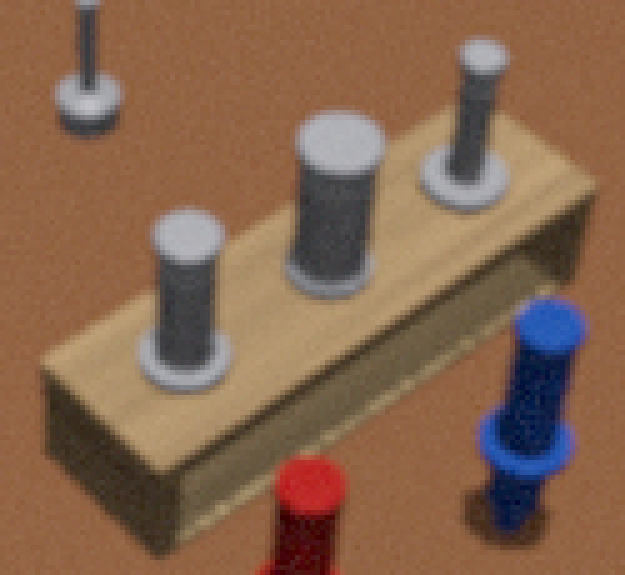

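View pics/t_rack.png

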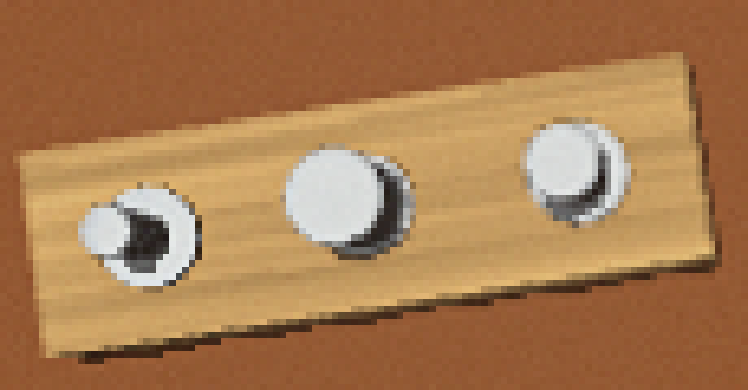

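```bash
python3 - <<'E'
from h import *
s=pickle.load(open("scene_1.pkl","rb"));t=pickle.load(open("top_1.pkl","rb"))
def S(a,b):return (235+a/5-.5,90+b/5-.5)
def T(a,b):return (140+a/6.5-.5,195+b/6.5-.5)
pr=lambda n,r:print(n,r[0].round(4),np.round(r[1],4))
pr("pin",tri([s,t],[(144.03,231.22),(350.9,203.83)]))
pr("midcap",tri([s,t],[S(188,236),T(563,163)]))
pr("largecap",tri([s,t],[S(341,143),T(333,196)]))
pr("smallcap",tri([s,t],[S(484,57),T(105,231)]))
print("cap z=.134", onz(s,S(188,236),.134),onz(t,T(563,163),.134))
print("small/large t", onz(t,T(333,196),.134),onz(t,T(105,231),.134))
c=[onz(t,T(*q),.06) for q in((20,155),(685,55),(715,262),(45,355))]
for q in c: print(q.round(4))
print("rack centre",np.mean(c,0),[np.linalg.norm(c[i]-c[(i+1)%4]).round(4) for i in range(4)])
v=(c[1]-c[0])+(c[2]-c[3]); print("rack y- dir yaw deg",np.degrees(np.arctan2(v[1],v[0])))
cs=[onz(s,S(*q),.06) for q in((45,362),(162,470),(595,187))]
for q in cs: print("s",q.round(4))
# pencil line ends, height approx on plane
tp=lambda a,b:(315+a/10-.5,180+b/10-.5)
sp=lambda a,b:(115+a/10-.5,205+b/10-.5)
for n,a,b in(("up",(228,165),(364,62)),("down",(378,388),(355,415)),("L",(455,198),(235,245)),("R",(143,360),(488,235))):
    pr(n,tri([s,t],[sp(*a),tp(*b)]))
E
```

```text
pin [ 0.583  -0.1983  0.0823] [0.0007 0.0007]
midcap [0.5393 0.0905 0.1312] [0.0009 0.0009]
largecap [0.5266 0.1695 0.1316] [0.0007 0.0007]
smallcap [0.5133 0.2488 0.1309] [0.0008 0.0008]
cap z=.134 [0.54199943 0.08990668 0.134     ] [0.53876573 0.08946066 0.134     ]
small/large t [0.52618343 0.16854017 0.134     ] [0.51280885 0.24738306 0.134     ]
[0.5426 0.2975 0.06  ]
[0.5834 0.0512 0.06  ]
[0.5073 0.0389 0.06  ]
[0.469  0.2855 0.06  ]
rack centre [0.52556751 0.16825539 0.06      ] [np.float64(0.2496), np.float64(0.077), np.float64(0.2495), np.float64(0.0746)]
rack y- dir yaw deg -80.8792787835844
s [0.5131 0.0415 0.06  ]
s [0.5851 0.0539 0.06  ]
s [0.5453 0.2967 0.06  ]
up [ 0.6136 -0.1954  0.1547] [0.01 0.01]
down [ 0.5515 -0.2002 -0.0045] [0.0131 0.0131]
L [ 0.5823 -0.1681  0.0805] [0.0008 0.0008]
R [ 0.5856 -0.2284  0.0794] [0.0006 0.0006]
```

```bash
python3 - <<'E'
from h import *
s=pickle.load(open("scene_1.pkl","rb"));t=pickle.load(open("top_1.pkl","rb"))
tp=lambda a,b:(315+a/10-.5,180+b/10-.5)
sp=lambda a,b:(115+a/10-.5,205+b/10-.5)
for n,a,b in(("up",(378,388),(364,62)),("down",(228,165),(355,415))):
    r=tri([s,t],[sp(*a),tp(*b)]);print(n,r[0].round(4),np.round(r[1],4))
# top cam with plank plane: base-edges at z?
print("pin z.0847",onz(s,(144.03,231.22),.0847),onz(t,(350.9,203.83),.0847))
p=t["img"];cv2.imwrite("pics/t_jig.png",cv2.resize(p[165:240,285:410],None,fx=6,fy=6,interpolation=cv2.INTER_NEAREST))
E
```

```text
up [ 0.6237 -0.1959  0.0981] [0.0003 0.0003]
down [ 0.5435 -0.1995  0.0643] [0.0005 0.0005]
pin z.0847 [ 0.58490293 -0.19787697  0.0847    ] [ 0.58253543 -0.19853374  0.0847    ]
```

View pics/t_jig.png

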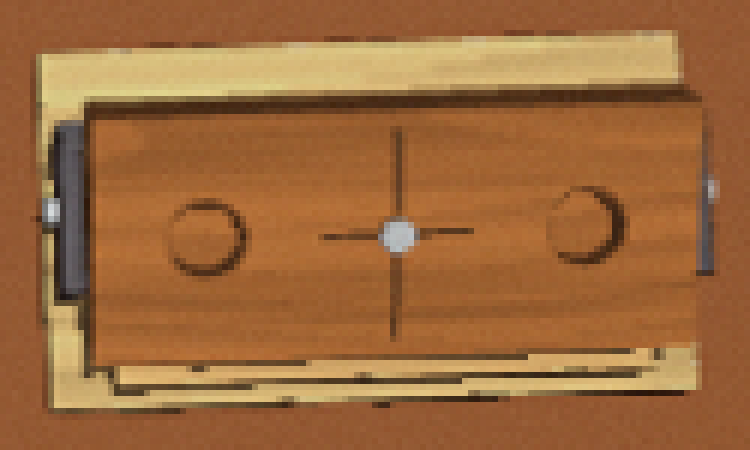

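```bash
cat >> h.py <<'E'
from scipy.spatial.transform import Rotation as Ro
def togo(pos,R,o=None):
    "shift in current tool axes, and rotvec (deg) in tool axes to reach pos,R"
    o=o or get_obs(); R0=Ro.from_quat(o["ee_rot"])
    d=R0.inv().apply(np.array(pos)-o["tool_pos"]); r=(R0.inv()*R).as_rotvec(degrees=True)
    return d.round(4),r.round(2)
def frame(z,y):
    z=np.array(z,float);z/=np.linalg.norm(z);y=np.array(y,float);y-=z*(y@z);y/=np.linalg.norm(y)
    return Ro.from_matrix(np.c_[np.cross(y,z),y,z])
E
cat > tgt.py <<'E'
from h import *
a=np.radians(9.1); RG=frame([0,0,-1],[np.cos(a),np.sin(a),0]); MID=np.array([.5392,.0898,.096])
psi=np.radians(2.7);s20,c20=np.sin(np.radians(20)),np.cos(np.radians(20))
N=np.array([-s20*np.cos(psi),-s20*np.sin(psi),c20]); PIN=np.array([.5833,-.1982,.0847])
E
python3 - <<'E'
from tgt import *
print(togo([*MID[:2],.22],RG))
E
```

```text
(array([ 0.5452, -0.5853, -0.0161]), array([  0.  ,  -0.  , -85.48]))
```

>>> jog_arm:
  rows:
    - [[0.02,-0.0215,-0.002],[0,0,0],-1]
    - [[0.04,-0.043,-0.002],[0,0,0],-1]
    - [[0.04,-0.043,-0.002],[0,0,0],-1]
    - [[0.04,-0.043,-0.002],[0,0,0],-1]
    - [[0.04,-0.043,-0.002],[0,0,0],-1]
    - [[0.04,-0.043,-0.002],[0,0,0],-1]
    - [[0.04,-0.043,-0.002],[0,0,0],-1]
    - [[0.04,-0.043,-0.002],[0,0,0],-1]
    - [[0.04,-0.043,0],[0,0,0],-1]
    - [[0.04,-0.043,0],[0,0,0],-1]
    - [[0.04,-0.043,0],[0,0,0],-1]
    - [[0.04,-0.043,0],[0,0,0],-1]

```text
clock: 2.4
tool_pos: [0.4787, -0.0167, 0.2204]
ee_rot: [0.993, 0.119, 0.001, 0.0]
force: [0.4, -0.0, 0.1]
grip_width: 0.0853
```

>>> jog_arm:
  rows:
    - [[0.04,-0.043,0],[0,0,-8],-1]
    - [[0,0,0],[0,0,-10],-1]
    - [[0,0,0],[0,0,-10],-1]
    - [[0,0,0],[0,0,-10],-1]
    - [[0,0,0],[0,0,-10],-1]
    - [[0,0,0],[0,0,-10],-1]
    - [[0,0,0],[0,0,-10],-1]
    - [[0,0,0],[0,0,-10],-1]
    - [[0,0,0],[0,0,-7],-1]
    - [[0,0,0],[0,0,0],-1]

```text
clock: 3.65
tool_pos: [0.5066, 0.0327, 0.22]
ee_rot: [0.652, 0.758, 0.0, 0.0]
force: [-0.2, 0.3, 0.2]
grip_width: 0.0852
```

```bash
python3 - <<'E'
from tgt import *
o=get_obs();print(o["clock"],o["qpos"].round(3) if hasattr(o["qpos"],"round") else o["qpos"],o["tool_pos"])
print(togo([*MID[:2],.22],RG))
for n in("scene","top"): snap(n,"2")
a=cv2.imread("pics/scene_2.png");b=cv2.imread("pics/top_2.png")
cv2.imwrite("pics/both2.png",cv2.resize(np.hstack([a[60:260,200:400],b[120:320,130:330]]),None,fx=2,fy=2,interpolation=cv2.INTER_CUBIC))
E
```

```text
3.65 [-0.021  0.064  1.889  0.     1.188 -0.17 ] [0.50656448 0.03272952 0.22001914]
(array([0.0516, 0.0407, 0.    ]), array([ 0.02,  0.  , -0.56]))
```

View pics/both2.png

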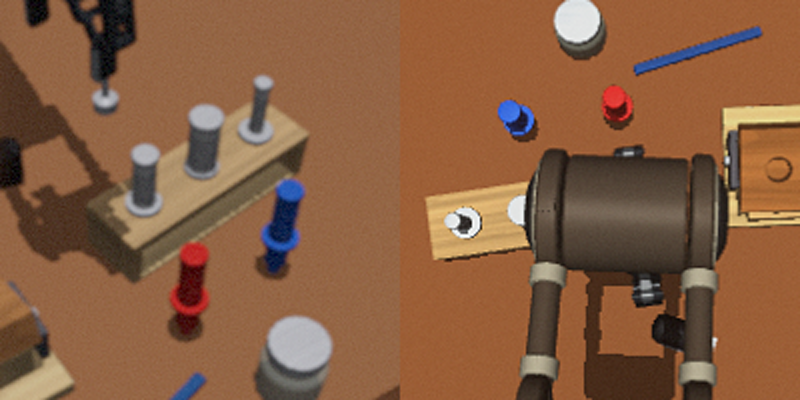

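>>> jog_arm:
  rows:
    - [[0.026,0.0204,0],[0,0,-0.5],-1]
    - [[0.0256,0.0203,0],[0,0,0],-1]
    - [[0,0,0],[0,0,0],-1]

```text
clock: 4.12
tool_pos: [0.5396, 0.0914, 0.22]
ee_rot: [0.648, 0.761, 0.0, 0.0]
force: [0.7, 0.0, 0.4]
grip_width: 0.0853
```

```bash
python3 - <<'E'
from tgt import *
print(togo([*MID[:2],.080],RG))
for n in("scene","top"): snap(n,"3")
a=cv2.imread("pics/scene_3.png");b=cv2.imread("pics/top_3.png")
cv2.imwrite("pics/both3.png",cv2.resize(np.hstack([a[60:260,200:400],b[120:320,130:330]]),None,fx=2,fy=2,interpolation=cv2.INTER_CUBIC))
E
```

```text
(array([-0.0016, -0.0007,  0.14  ]), array([ 0.04, -0.02,  0.08]))
```

View pics/both3.png

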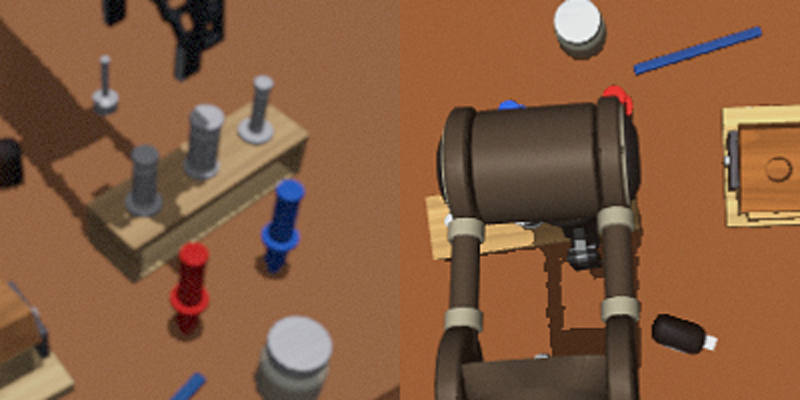

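>>> jog_arm:
  rows:
    - [[-0.0015,-0.0005,0.03],[0,0,0],-1]
    - [[0,0,0.04],[0,0,0],-1]
    - [[0,0,0.04],[0,0,0],-1]
    - [[0,0,0.03],[0,0,0],-1]
    - [[0,0,0],[0,0,0],-1]

```text
clock: 4.85
tool_pos: [0.5351, 0.0873, 0.0772]
ee_rot: [0.649, 0.761, -0.003, -0.002]
force: [0.6, 0.2, -0.3]
grip_width: 0.0854
```

```bash
python3 - <<'E'
from tgt import *
print(togo([*MID[:2],.080],RG))
for n in("scene","top"): snap(n,"4")
a=cv2.imread("pics/scene_4.png");b=cv2.imread("pics/top_4.png")
cv2.imwrite("pics/both4.png",cv2.resize(np.hstack([a[60:260,200:400],b[120:320,130:330]]),None,fx=2,fy=2,interpolation=cv2.INTER_CUBIC))
E
```

```text
(array([ 0.0019,  0.0044, -0.0028]), array([-0.41, -0.02, -0.06]))
```

View pics/both4.png

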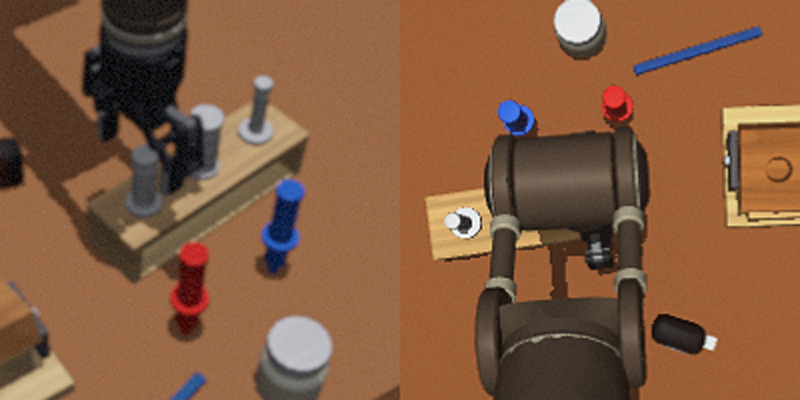

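```bash
python3 - <<'E'
from tgt import *
s=pickle.load(open("scene_4.pkl","rb"));o=get_obs()
R=Ro.from_quat(o["ee_rot"]);t=np.array(o["tool_pos"])
img=cv2.resize(s["img"],None,fx=1,fy=1)
for nm,l in {"tcp":[0,0,0],"f+":[0,.043,-.013],"f-":[0,-.043,-.013],"b":[0,0,-.073]}.items():
    w=t+R.apply(l); print(nm,w.round(3),proj(s,w).round(0))
print(proj(s,np.array([[*MID[:2],.134],[*MID[:2],.066]])))
print(o["clock"],o["force"],o["qpos"])
cv2.imwrite("pics/s4c.png",cv2.resize(s["img"][50:190,220:340],None,fx=5,fy=5,interpolation=cv2.INTER_CUBIC)[:600])
E
```

```text
tcp [0.539 0.088 0.081] [[270. 155.]]
f+ [0.581 0.095 0.094] [[284. 163.]]
f- [0.496 0.081 0.094] [[256. 138.]]
b [0.539 0.088 0.154] [[271. 129.]]
[[271.29160313 135.80605725]
 [270.5071332  159.30697237]]
4.95 [-0.45445466 -0.30086154 -0.00996539] [ 8.19664215e-02  3.10490442e-01  1.91082096e+00 -1.94485320e-04
  9.19758311e-01 -7.62216628e-02]
```

View pics/s4c.png

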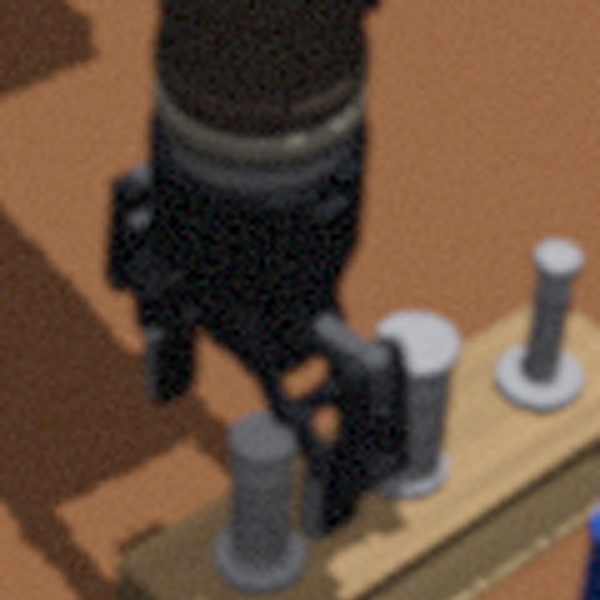

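```bash
python3 - <<'E'
from tgt import *
R=RG
for k,t in((2,[.5066,.0327,.22]),(3,[.5391,.0905,.22]),(4,[.539,.088,.081])):
    s=pickle.load(open(f"scene_{k}.pkl","rb")); im=s["img"].copy(); im=cv2.resize(im,None,fx=4,fy=4,interpolation=cv2.INTER_CUBIC)
    if k==2: R=Ro.from_quat([.652,.758,0,0])
    else: R=RG
    for l in ([0,.043,-.013],[0,-.043,-.013],[0,.057,-.013],[0,-.057,-.013],[0,0,0],[.042,.038,-.073],[.042,-.038,-.073],[-.042,.038,-.073],[-.042,-.038,-.073]):
        q=proj(s,np.array(t)+R.apply(l))[0]; cv2.circle(im,tuple(int(v) for v in (q*4+1.5)),4,(0,255,0),-1)
    cv2.imwrite(f"pics/fk{k}.png",im[0:720,780:1380][:600])
E
```

```text
(no output)
```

View pics/fk3.png

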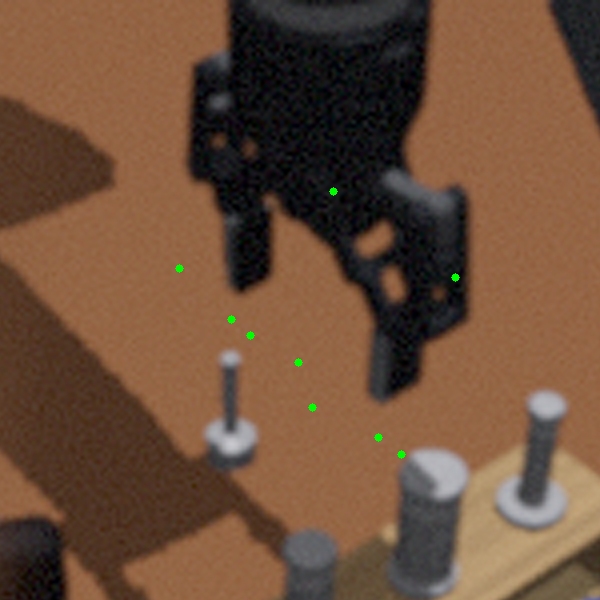

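View pics/fk4.png

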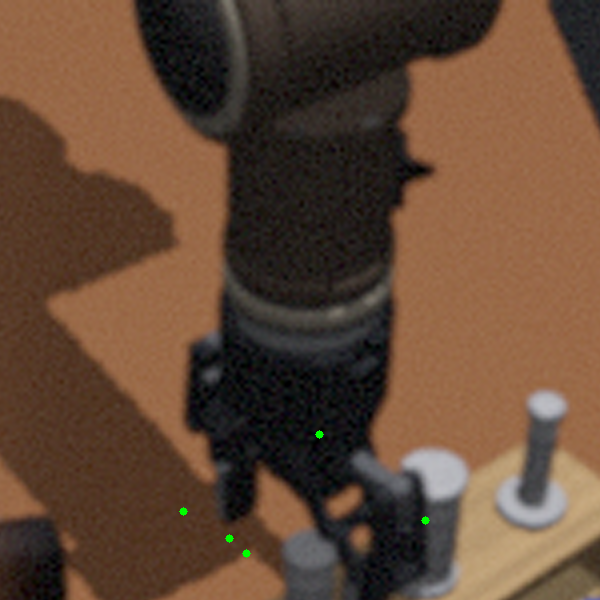

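```bash
python3 - <<'E'
from tgt import *
o=get_obs();R=Ro.from_quat(o["ee_rot"]);t=np.array(o["tool_pos"]);print(t)
for n in("scene","top"):
    s=snap(n,"5")
    x0,y0=(210,20) if n=="scene" else (150,140)
    im=cv2.resize(s["img"][y0:y0+150,x0:x0+150],None,fx=4,fy=4,interpolation=cv2.INTER_CUBIC)
    for k in np.arange(0,.30,.02):
        q=(proj(s,t+R.apply([0,0,-k]))[0]-[x0,y0])*4+1.5; cv2.circle(im,tuple(int(v) for v in q),3,(0,255,0) if round(k*100)%10 else (0,0,255),-1)
    for l in ([.011,.043,-.013],[-.011,.043,-.013],[.011,-.043,-.013],[-.011,-.043,-.013]):
        q=(proj(s,t+R.apply(l))[0]-[x0,y0])*4+1.5; cv2.circle(im,tuple(int(v) for v in q),3,(255,255,0),-1)
    cv2.imwrite(f"pics/fk5{n}.png",im)
E
```

```text
[0.53880741 0.08785632 0.08059048]
```

View pics/fk5scene.png

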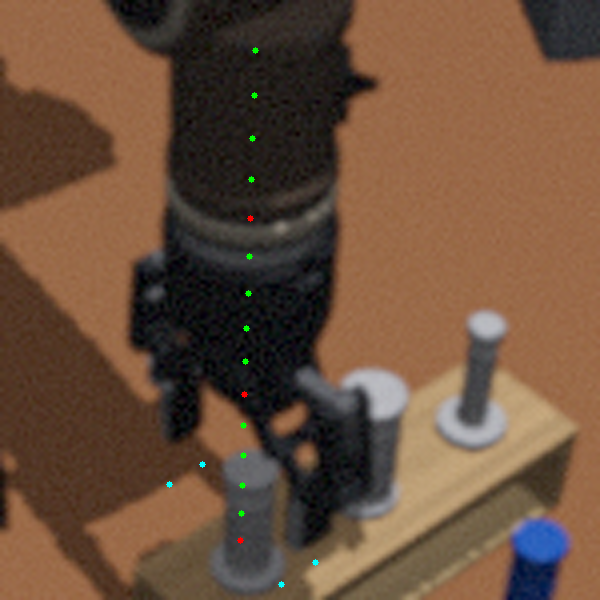

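View pics/fk5top.png

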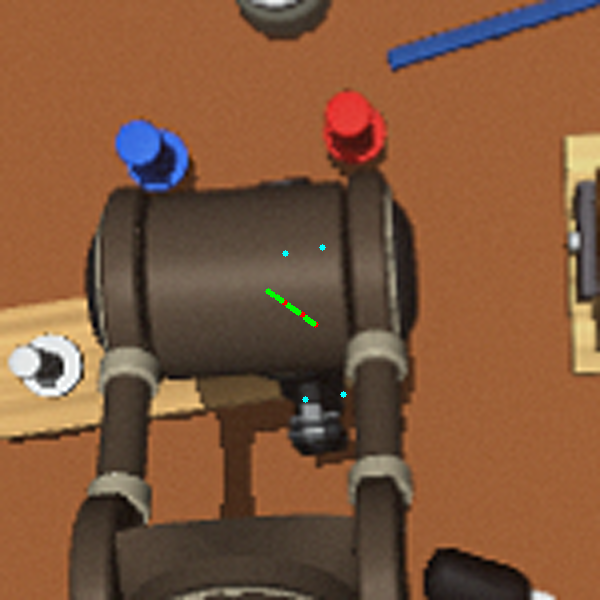

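>>> jog_arm:
  rows:
    - [[0.002,0,0.008],[0,0,0],-1]
    - [[0,0,0],[0,0,0],0]
    - [[0,0,0],[0,0,0],1]
    - [[0,0,0],[0,0,0],1]
    - [[0,0,0],[0,0,0],1]
    - [[0,0,0],[0,0,0],1]
    - [[0,0,0],[0,0,0],1]
  squeeze: 30

```text
clock: 5.92
tool_pos: [0.5386, 0.0905, 0.0721]
ee_rot: [0.649, 0.761, 0.0, 0.0]
force: [-0.0, 0.8, 2.0]
grip_width: 0.0259
```

```bash
python3 - <<'E'
from tgt import *
o=get_obs();R=Ro.from_quat(o["ee_rot"]);t=np.array(o["tool_pos"]);print(t,o["grip_width"],o["force"])
for n in("scene",):
    s=snap(n,"6")
    x0,y0=(210,60)
    im=cv2.resize(s["img"][y0:y0+120,x0:x0+120],None,fx=5,fy=5,interpolation=cv2.INTER_CUBIC)
    for k in np.arange(0,.10,.02):
        q=(proj(s,t+R.apply([0,0,-k]))[0]-[x0,y0])*5+2; cv2.circle(im,tuple(int(v) for v in q),2,(0,255,0) if round(k*100)%10 else (0,0,255),-1)
    for l in ([.011,.012,0],[-.011,.012,0],[.011,-.012,0],[-.011,-.012,0]):
        q=(proj(s,t+R.apply(l))[0]-[x0,y0])*5+2; cv2.circle(im,tuple(int(v) for v in q),2,(255,255,0),-1)
    cv2.imwrite(f"pics/fk6{n}.png",im)
E
```

```text
[0.5386143  0.09046613 0.0721317 ] 0.02593992564865124 [-0.01355709  0.81583935  1.96755361]
```

View pics/fk6scene.png

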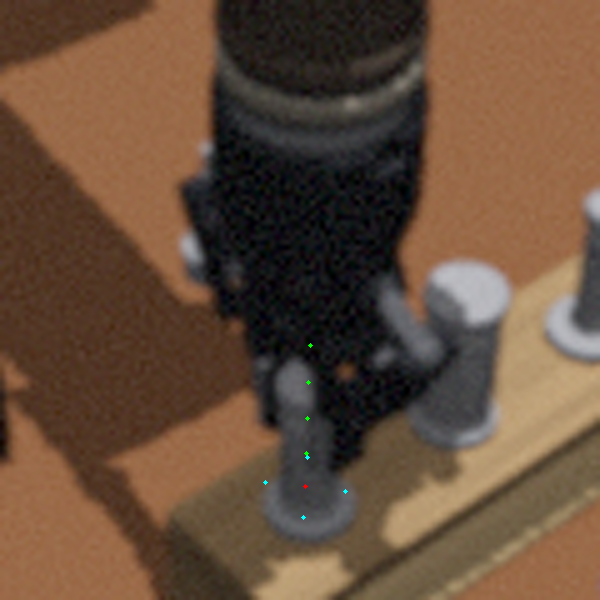

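>>> jog_arm:
  rows:
    - [[0,0,0],[0,0,0],1]
    - [[0,0,0],[0,0,0],1]

```text
clock: 6.22
tool_pos: [0.5386, 0.0905, 0.0721]
ee_rot: [0.649, 0.761, 0.0, 0.0]
force: [1.6, 0.0, 1.0]
grip_width: 0.0259
```

```bash
python3 - <<'E'
from tgt import *
s=pickle.load(open("scene_6.pkl","rb"))
# project nominal middle punch outline at rack
im=cv2.resize(s["img"][100:190,230:320],None,fx=6.6,fy=6.6,interpolation=cv2.INTER_CUBIC)
cv2.imwrite("pics/fk6b.png",cv2.convertScaleAbs(im,alpha=1.8,beta=20))
E
```

```text
(no output)
```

View pics/fk6b.png

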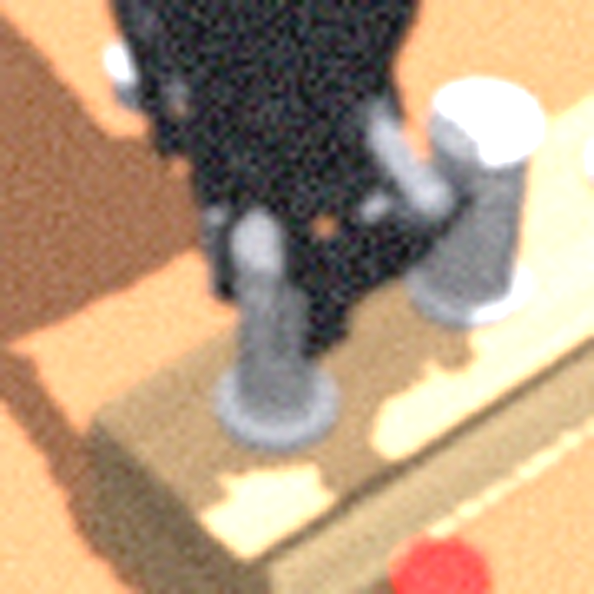

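>>> jog_arm:
  rows:
    - [[0,0,0],[0,0,0],0]
    - [[0,0,0],[0,0,0],0]
    - [[0,0,0.006],[0,0,0],0]
    - [[0,0,0],[0,0,0],0]

```text
clock: 6.72
tool_pos: [0.5372, 0.0903, 0.0649]
ee_rot: [0.649, 0.761, -0.001, -0.001]
force: [-0.2, 0.4, 0.1]
grip_width: 0.0429
```

>>> jog_arm:
  rows:
    - [[0,0,0.005],[0,0,0],0]
    - [[0,0,0],[0,0,0],0]

```text
clock: 6.98
tool_pos: [0.5377, 0.0904, 0.0603]
ee_rot: [0.649, 0.761, -0.0, -0.0]
force: [-0.4, -0.1, -0.3]
grip_width: 0.0428
```

>>> jog_arm:
  rows:
    - [[0,0,0.005],[0,0,0],0]
    - [[0,0,0],[0,0,0],0]

```text
clock: 7.22
tool_pos: [0.5377, 0.0904, 0.0554]
ee_rot: [0.649, 0.761, -0.0, -0.0]
force: [-0.2, 0.2, 0.6]
grip_width: 0.0425
```

```bash
python3 - <<'E'
from tgt import *
s=snap("scene","7")
im=cv2.resize(s["img"][90:180,230:320],None,fx=6.6,fy=6.6,interpolation=cv2.INTER_CUBIC)
cv2.imwrite("pics/fk7b.png",cv2.convertScaleAbs(im,alpha=1.8,beta=20))
E
```

```text
(no output)
```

View pics/fk7b.png

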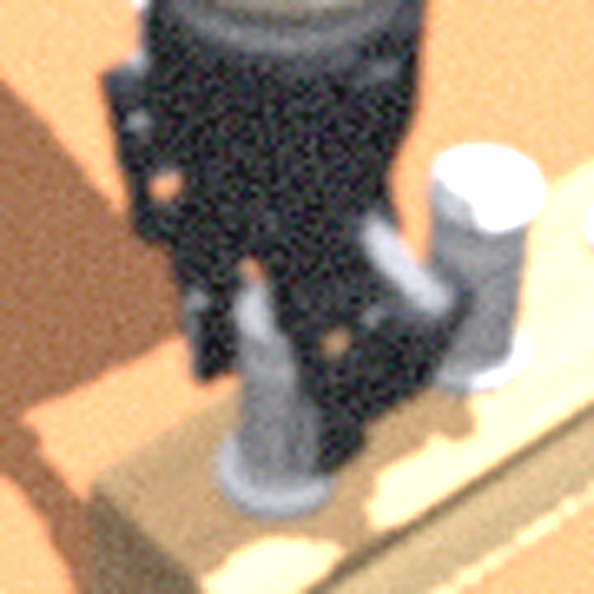

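>>> jog_arm:
  rows:
    - [[0,0,0],[0,0,0],1]
    - [[0,0,0],[0,0,0],1]
    - [[0,0,0],[0,0,0],1]
    - [[0,0,0],[0,0,0],1]
  squeeze: 60

```text
clock: 7.78
tool_pos: [0.5389, 0.0905, 0.0562]
ee_rot: [0.649, 0.761, 0.001, 0.001]
force: [1.5, -0.4, 0.4]
grip_width: 0.0227
```

```bash
python3 - <<'E'
from tgt import *
s=snap("scene","8")
im=cv2.resize(s["img"][90:180,230:320],None,fx=6.6,fy=6.6,interpolation=cv2.INTER_CUBIC)
cv2.imwrite("pics/fk8b.png",cv2.convertScaleAbs(im,alpha=1.8,beta=20))
E
```

```text
(no output)
```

View pics/fk8b.png

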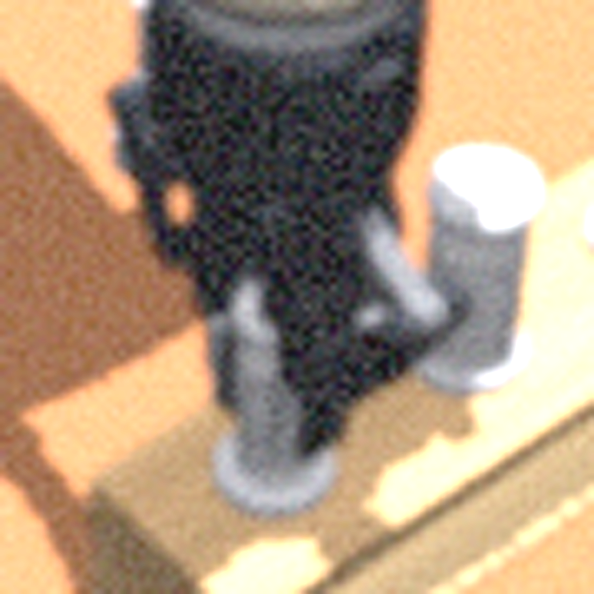

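>>> jog_arm:
  rows:
    - [[0,0,-0.005],[0,0,0],1]
    - [[0,0,-0.01],[0,0,0],1]
    - [[0,0,-0.015],[0,0,0],1]
    - [[0,0,-0.015],[0,0,0],1]
    - [[0,0,-0.015],[0,0,0],1]
    - [[0,0,-0.02],[0,0,0],1]
    - [[0,0,-0.02],[0,0,0],1]
    - [[0,0,-0.02],[0,0,0],1]
    - [[0,0,-0.02],[0,0,0],1]
    - [[0,0,0],[0,0,0],1]

```text
clock: 9.07
tool_pos: [0.539, 0.0905, 0.1983]
ee_rot: [0.649, 0.761, 0.001, 0.001]
force: [0.5, -0.3, -3.1]
grip_width: 0.0229
```

```bash
cat >> tgt.py <<'E'
RP=frame(-N,[1,0.0,0])
E
python3 - <<'E'
from tgt import *
s=snap("scene","9")
o=get_obs();print(o["clock"],o["force"],o["grip_width"])
print(togo(PIN+N*.096,RP)); print(RP.as_quat(),PIN+N*.096)
im=cv2.resize(s["img"][20:200,200:380],None,fx=3.3,fy=3.3,interpolation=cv2.INTER_CUBIC)
cv2.imwrite("pics/s9.png",im)
E
```

```text
9.125 [-0.59994932  0.03343287 -2.06246973] 0.022905729617965085
(array([-0.2884, -0.0338,  0.0219]), array([-19.97,  -0.62,   9.21]))
[0.69741474 0.69531215 0.12861188 0.11667336] [ 0.55050252 -0.19974669  0.17491049]
```

View pics/s9.png

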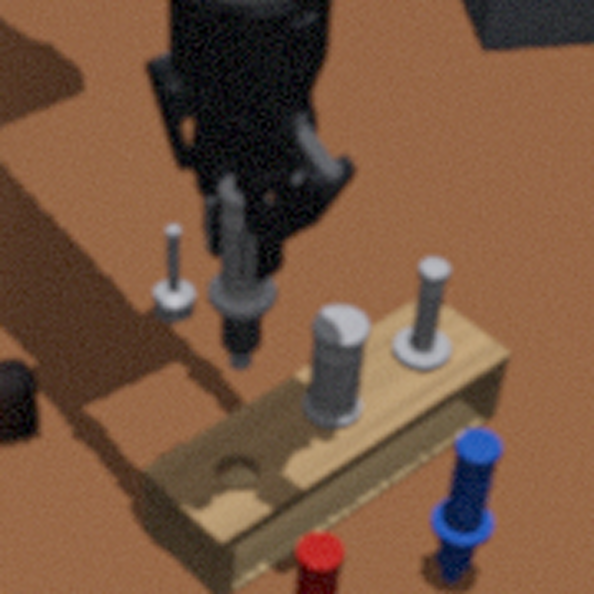

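>>> jog_arm:
  rows:
    - [[-0.025,-0.003,0],[0,0,1],1]
    - [[-0.04,-0.005,0],[0,0,1],1]
    - [[-0.04,-0.005,0],[0,0,1],1]
    - [[-0.04,-0.005,0],[0,0,1],1]
    - [[-0.04,-0.005,0],[0,0,1],1]
    - [[-0.04,-0.005,0],[0,0,1],1]
    - [[-0.04,-0.004,0],[0,0,1],1]
    - [[-0.023,-0.002,0],[-4,0,1],1]
    - [[0,0,0],[-8,0,1.2],1]
    - [[0,0,0],[-8,0,0],1]
    - [[0,0,0],[0,0,0],1]
    - [[0,0,0],[0,0,0],1]

```text
clock: 10.62
tool_pos: [0.5331, -0.1996, 0.196]
ee_rot: [0.697, 0.696, 0.123, 0.121]
force: [1.2, -0.4, -1.7]
grip_width: 0.0225
```

```bash
python3 - <<'E'
from tgt import *
o=get_obs();print(o["clock"],o["force"],o["grip_width"],o["tool_pos"])
print(togo(PIN+N*.096,RP))
R=Ro.from_quat(o["ee_rot"]);t=np.array(o["tool_pos"])
for n,(x0,y0) in{"scene":(90,140),"top":(290,140)}.items():
    s=snap(n,"10")
    im=cv2.resize(s["img"][y0:y0+120,x0:x0+130],None,fx=5,fy=5,interpolation=cv2.INTER_CUBIC)
    cv2.imwrite(f"pics/{n}10c.png",im)
    print(n,"A",proj(s,t+R.apply([0,0,.046])).round(1),"B",proj(s,t+[0,0,.025]+R.apply([0,0,.071])).round(1))
E
```

```text
10.625 [ 1.17744293 -0.38984972 -1.69288371] 0.022531999758295115 [ 0.53309503 -0.19964559  0.19601867]
(array([-0.0002,  0.0092,  0.0258]), array([-0.05,  0.76,  0.2 ]))
scene A [[127.3 194.1]] B [[129.  197.1]]
top A [[357.2 216.4]] B [[357.2 212.5]]
```

View pics/scene10c.png

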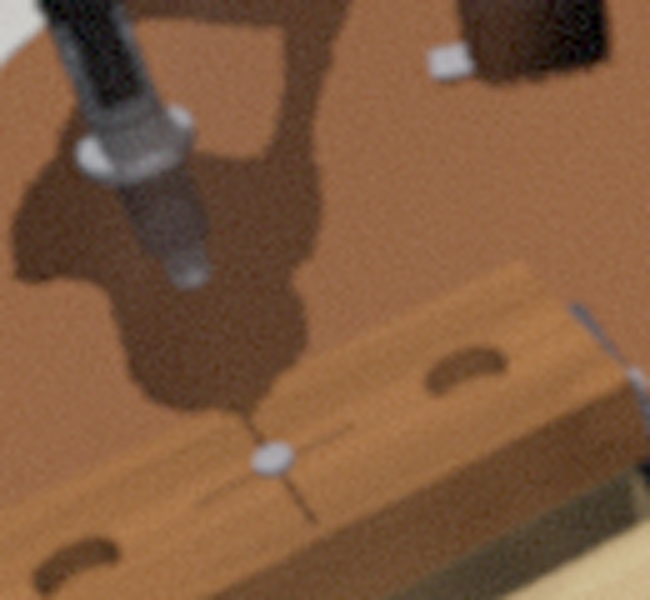

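View pics/top10c.png

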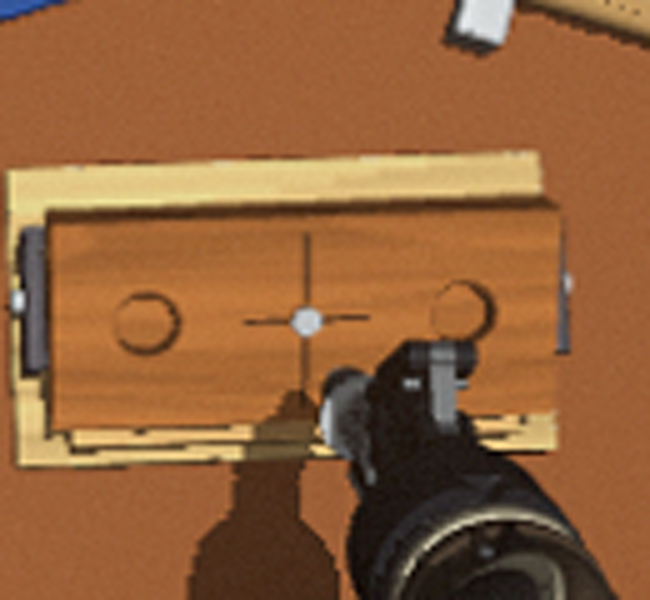

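```bash
cat >> tgt.py <<'E'
def draw(tag,x0,y0,w,h,f,n,R,tip,out,col=(0,255,0),im=None):
    s=pickle.load(open(f"{n}_{tag}.pkl","rb"))
    if im is None: im=cv2.resize(s["img"][y0:y0+h,x0:x0+w],None,fx=f,fy=f,interpolation=cv2.INTER_CUBIC)
    im=cv2.convertScaleAbs(im,alpha=1.3,beta=10)
    th=np.linspace(0,2*np.pi,40)
    for z,r in((0,7),(16,12),(50,19),(56,19),(124,13.5)):
        P=tip+R.apply(np.c_[r*np.cos(th),r*np.sin(th),-z+0*th]/1000)
        q=(proj(s,P)-[x0,y0]+.5)*f-.5
        cv2.polylines(im,[np.round(q).astype(int)],True,col,1)
    cv2.imwrite(out,im); return im
E
python3 - <<'E'
from tgt import *
o=get_obs();R=Ro.from_quat(o["ee_rot"]);t=np.array(o["tool_pos"])
for n,(x0,y0) in{"scene":(85,140),"top":(325,170)}.items():
    im=draw("10",x0,y0,80,70,7,n,R,t+R.apply([0,0,.046]),f"pics/d10{n}.png")
    draw("10",x0,y0,80,70,7,n,R,t+[0,0,.025]+R.apply([0,0,.071]),f"pics/d10{n}.png",(0,0,255),im)
E
```

```text
(no output)
```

View pics/d10scene.png

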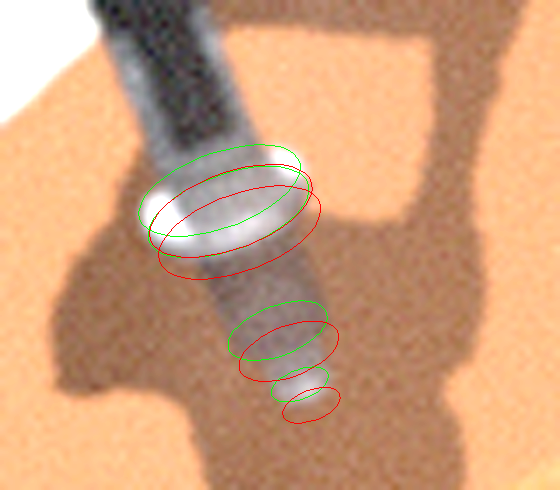

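View pics/d10top.png

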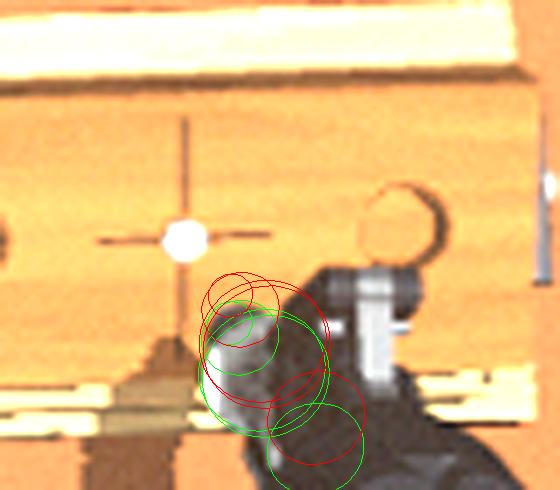

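```bash
python3 - <<'E'
from tgt import *
print(togo(PIN+N*.054,RP))
E
```

```text
(array([0.0007, 0.0075, 0.0682]), array([0.06, 0.79, 0.28]))
```

>>> jog_arm:
  rows:
    - [[0.0007,0.0075,0],[0,0.4,0],1]
    - [[0,0,0.02],[0,0.4,0],1]
    - [[0,0,0.02],[0,0,0],1]
    - [[0,0,0.018],[0,0,0],1]
    - [[0,0,0.01],[0,0,0],1]
    - [[0,0,0],[0,0,0],1]
    - [[0,0,0],[0,0,0],1]
    - [[0,0,0],[0,0,0],1]

```text
clock: 11.72
tool_pos: [0.5635, -0.1981, 0.1355]
ee_rot: [0.696, 0.697, 0.129, 0.118]
force: [-0.1, -0.2, -3.0]
grip_width: 0.0229
```

```bash
python3 - <<'E'
from tgt import *
print(togo(PIN+N*.054,RP))
o=get_obs();R=Ro.from_quat(o["ee_rot"]);t=np.array(o["tool_pos"]);print(o["clock"],o["force"],o["grip_width"])
tip=t+R.apply([0,0,.046])
for n,(x0,y0) in{"scene":(110,170),"top":(315,170)}.items():
    s=snap(n,"11")
    cv2.imwrite(f"pics/{n}11.png",cv2.resize(s["img"][y0:y0+80,x0:x0+80],None,fx=7,fy=7,interpolation=cv2.INTER_CUBIC))
    draw("11",x0,y0,80,80,7,n,R,tip,f"pics/d11{n}.png")
a=np.hstack([cv2.imread("pics/scene11.png"),cv2.imread("pics/d11scene.png")]);cv2.imwrite("pics/c11s.png",cv2.resize(a,None,fx=.7,fy=.7))
E
```

```text
(array([-0.001 ,  0.0012,  0.0005]), array([0.1 , 0.  , 0.22]))
11.725 [-0.06830379 -0.17464988 -2.95771471] 0.02290535598065817
```

View pics/c11s.png

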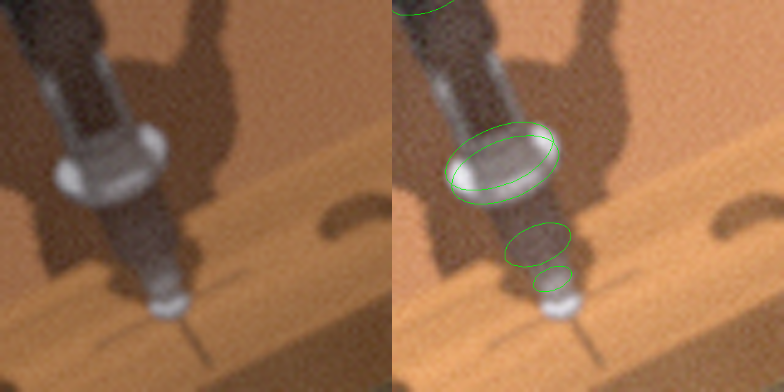

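View pics/d11top.png

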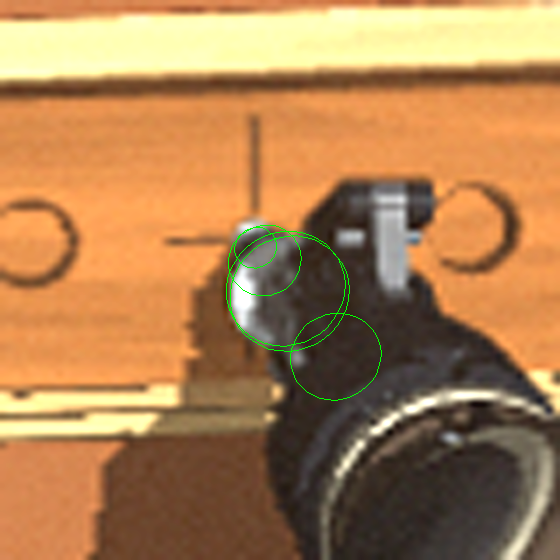

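View pics/scene11.png

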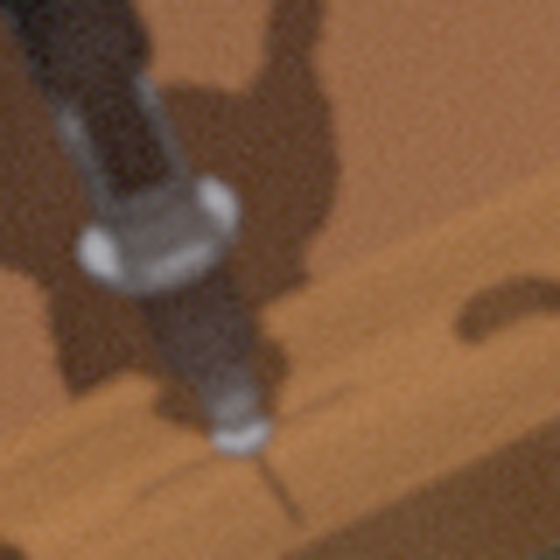

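>>> jog_arm:
  rows:
    - [[-0.001,0.001,0.002],[0,0,0],1]
    - [[0,0,0.002],[0,0,0],1]
    - [[0,0,0],[0,0,0],1]

```text
clock: 12.2
tool_pos: [0.5652, -0.1986, 0.1308]
ee_rot: [0.696, 0.697, 0.129, 0.116]
force: [-0.7, 0.6, -2.6]
grip_width: 0.0228
```

>>> jog_arm:
  rows:
    - [[0,0,0.001],[0,0,0],1]
    - [[0,0,0],[0,0,0],1]

```text
clock: 12.45
tool_pos: [0.5656, -0.1986, 0.13]
ee_rot: [0.696, 0.697, 0.129, 0.117]
force: [0.2, -0.2, -2.1]
grip_width: 0.0226
```

>>> jog_arm:
  rows:
    - [[0,0,0.001],[0,0,0],1]
    - [[0,0,0],[0,0,0],1]

```text
clock: 12.7
tool_pos: [0.566, -0.1986, 0.1292]
ee_rot: [0.696, 0.697, 0.129, 0.117]
force: [-0.6, 0.5, -2.5]
grip_width: 0.0223
```

>>> jog_arm:
  rows:
    - [[0,0,0.001],[0,0,0],1]
    - [[0,0,0],[0,0,0],1]

```text
clock: 12.95
tool_pos: [0.5663, -0.1986, 0.1282]
ee_rot: [0.696, 0.697, 0.129, 0.117]
force: [0.5, -0.6, -3.6]
grip_width: 0.0231
```

>>> jog_arm:
  rows:
    - [[0,0,0.001],[0,0,0],1]
    - [[0,0,0],[0,0,0],1]

```text
clock: 13.2
tool_pos: [0.5667, -0.1986, 0.1275]
ee_rot: [0.696, 0.697, 0.129, 0.117]
force: [-1.5, -0.2, 0.0]
grip_width: 0.0226
```

```bash
python3 - <<'E'
from tgt import *
print(togo(PIN+N*.046,RP))
o=get_obs();R=Ro.from_quat(o["ee_rot"]);t=np.array(o["tool_pos"]);print(o["clock"],o["force"],o["force"]@N,o["grip_width"])
tip=t+R.apply([0,0,.046]);print(tip,(tip-PIN)@N)
for n,(x0,y0) in{"scene":(110,170),"top":(315,170)}.items():
    s=snap(n,"12")
    cv2.imwrite(f"pics/{n}12.png",cv2.resize(s["img"][y0:y0+80,x0:x0+80],None,fx=7,fy=7,interpolation=cv2.INTER_CUBIC))
    draw("12",x0,y0,80,80,7,n,R,tip,f"pics/d12{n}.png")
E
```

```text
(array([-0.0003,  0.0009, -0.0001]), array([ 0.02, -0.05,  0.22]))
13.2 [-1.53928828 -0.15012924  0.0200561 ] 0.5471485053996765 0.022641242140152947
[ 0.58245371 -0.19786516  0.08432014] -7.322147694924199e-05
```

View pics/scene12.png

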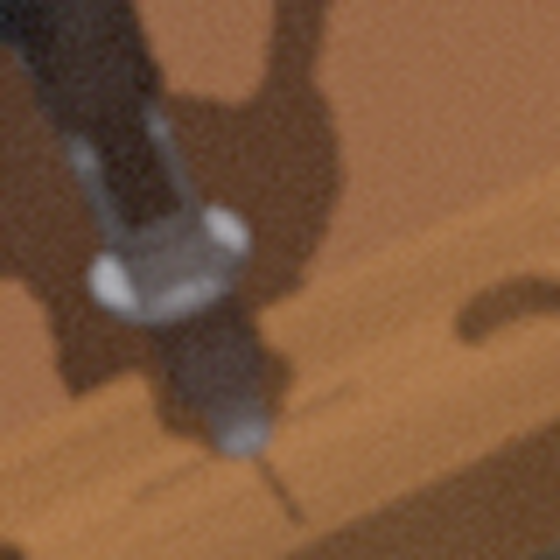

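View pics/top12.png

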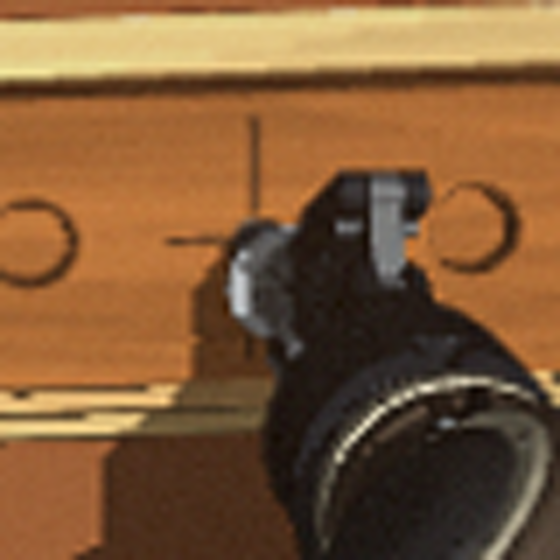

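>>> jog_arm:
  rows:
    - [[0,0,-0.002],[0,0,0],1]
    - [[0,0.001,0],[0,0,0],1]
    - [[0,0,0.002],[0,0,0],1]
    - [[0,0,0],[0,0,0],1]

```text
clock: 13.8
tool_pos: [0.568, -0.1988, 0.1279]
ee_rot: [0.696, 0.697, 0.129, 0.117]
force: [-0.5, -0.4, -0.8]
grip_width: 0.0227
```

>>> jog_arm:
  rows:
    - [[0,0,0.001],[0,0,0],1]
    - [[0,0,0.001],[0,0,0],1]
    - [[0,0,0],[0,0,0],1]

```text
clock: 14.18
tool_pos: [0.5687, -0.1987, 0.1261]
ee_rot: [0.696, 0.697, 0.129, 0.117]
force: [-0.7, 0.9, 0.4]
grip_width: 0.0232
```

>>> jog_arm:
  rows:
    - [[0,0,0.001],[0,0,0],1]
    - [[0,0,0],[0,0,0],1]

```text
clock: 14.42
tool_pos: [0.569, -0.1987, 0.1252]
ee_rot: [0.696, 0.697, 0.129, 0.117]
force: [-0.6, -0.1, 1.3]
grip_width: 0.0229
```

>>> jog_arm:
  rows:
    - [[0,0,0.001],[0,0,0],1]
    - [[0,0,0],[0,0,0],1]
    - [[0,0,0],[0,0,0],1]

```text
clock: 14.8
tool_pos: [0.5693, -0.1987, 0.1242]
ee_rot: [0.696, 0.697, 0.129, 0.117]
force: [-1.6, -0.4, 2.5]
grip_width: 0.0228
```

```bash
python3 - <<'E'
from tgt import *
print(togo(PIN+N*.046,RP))
F=[]
for i in range(3):
  for n,(x0,y0) in{"scene":(110,170),"top":(315,170)}.items():
    s=snap(n,"13"); o=get_obs(); F.append(o["force"]@N)
    cv2.imwrite(f"pics/{n}13.png",cv2.resize(s["img"][y0:y0+80,x0:x0+80],None,fx=7,fy=7,interpolation=cv2.INTER_CUBIC))
print(np.round(F,2),np.mean(F))
R=Ro.from_quat(o["ee_rot"]);t=np.array(o["tool_pos"]);print(o["clock"],o["force"],o["grip_width"])
tip=t+R.apply([0,0,.046]);print(tip,(tip-PIN)@N)
draw("13",110,170,80,80,7,"scene",R,tip,f"pics/d13scene.png")
E
```

```text
(array([-0.0002, -0.0003, -0.0041]), array([ 0.06, -0.03,  0.21]))
[2.02 2.4  2.29 2.21 2.61 1.89] 2.2387275028698053
15.1 [-1.18180881  0.02732272  1.58058963] 0.02269577172730633
[ 0.58507597 -0.19794988  0.08099496] -0.004092372929970241
```

View pics/scene13.png

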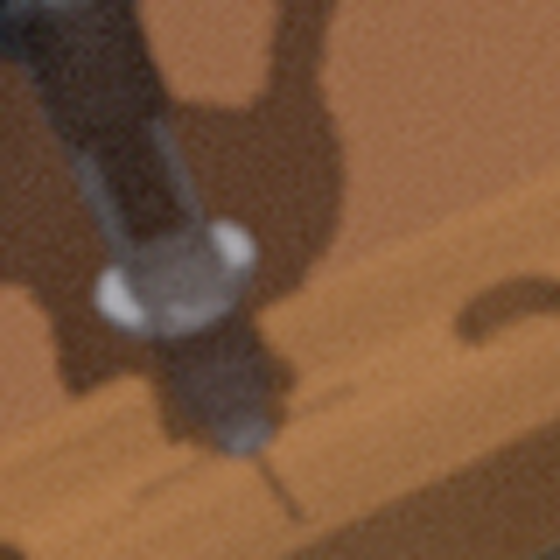

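View pics/d13scene.png

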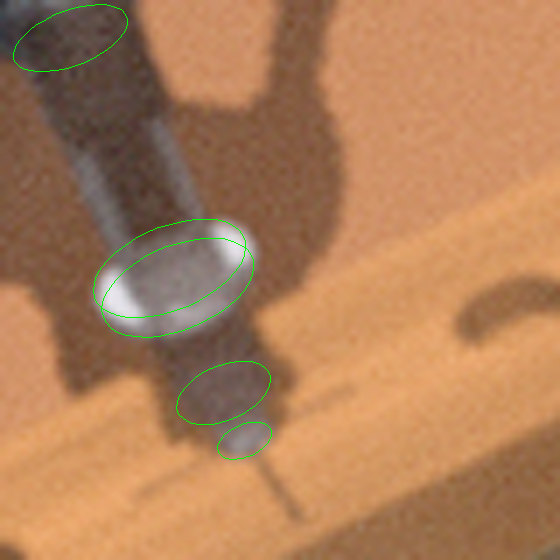

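>>> jog_arm:
  rows:
    - [[0,0,0],[0,0,0],1]
    - [[0,0,0],[0,0,0],1]
    - [[0,0,0],[0,0,0],1]
    - [[0,0,0],[0,0,0],1]

```text
clock: 15.6
tool_pos: [0.5693, -0.1987, 0.1242]
ee_rot: [0.696, 0.697, 0.129, 0.117]
force: [0.2, -0.1, 2.2]
grip_width: 0.0227
```

```bash
python3 - <<'E'
from tgt import *
F=[]
for i in range(4):
    s=snap("scene","14"); t=snap("top","14"); o=get_obs(); F.append(o["force"]@N)
print(o["tool_pos"],np.round(F,2),o["grip_width"],o["clock"])
cv2.imwrite("pics/end.png",np.hstack([cv2.resize(s["img"][90:290,100:370],None,fx=1.5,fy=1.5),cv2.resize(t["img"][150:350,130:390],None,fx=1.5,fy=1.5)]))
E
```

```text
[ 0.56925137 -0.19867116  0.12414138] [2.18 2.09 3.37 2.56] 0.022805335641795196 16.0
```

View pics/end.png

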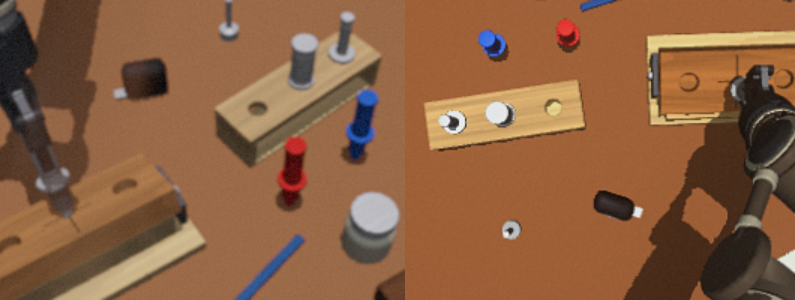

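The punch is sitting on the pin and holding still. The small and large punches still stand in the rack, and the red and blue look-alikes haven't been touched. I'm handing it in.

```bash
python3 -c "
from bench import *
print(close_job())"
```

```text
the job is handed in; nothing more can be done
None
```

I took the middle punch from the rack and set its nose on the pin, square to the plank. I then pressed it in and handed the job in at about 16 s, with the arm still holding it.

**Last checks:**
- **Push on the pin:** the force along the plank's normal was 4.5–6 N above the free-hanging value. That puts the nose about 4–6 mm in. Going by travel from the calculated pin end, it is about 4.1 mm.
- **Position and angle:** the tool was within 0.5 mm and 0.3° of the pose worked out from the images. In the scene picture the drawn punch outline matched the real one and the nose sat on the pin. I estimate the nose is within about 2 mm of the pin's centre. The top camera could not see the nose because the gripper hid it.
- **Stillness:** the tool position did not change over the last second.
- **Other punches:** the small and large ones still stand in the rack, and the red and blue look-alikes were not moved.

**What disagreed:**
- **Fingertip height:** in the pictures the fingertips were about 25 mm further back along the tool than the stated TCP. My first grasp landed on the cap (26 mm wide), so I opened, went 16 mm lower and gripped the barrel (22.7 mm). I then used a measured offset from the TCP to the nose tip, and the outline drawn with it matched the pictures.
- **Pin position:** the two cameras differed by about 2.5 mm in x for the pin. I aimed near the middle and ended closer to the scene camera's value.

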